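# Lock off the pillar drill's isolator

### The arm

A 6-joint arm with a two-finger parallel gripper is mounted at the origin on the work surface. World frame = base frame: x ahead of the robot, y to its left, z up, the work surface at z = 0. Lengths are in mm, angles in rad, forces in N, time in s.
With the tool pointing down it reaches from about 275 to 1000 mm from the base axis. Payload 8.4 kg.
Tool frame: the origin (TCP) lies midway between the tips of the shut fingers; the grasp point (between the pads) lies 19 mm behind it; z points along the fingers, y is the line along which they close (so a half turn about z gives the same grasp; the last joint's range is limited). The gripper opens to 85 mm and grips with 20 to 120 N. Pads are 22 mm wide; open, the fingers measure 114 mm over their backs; the gripper's body (76 mm by 85 mm) begins 54 mm behind the grasp point. The pads swing forward as they close: fully open they stand 13 mm farther back than shut.
Start: joints at [-1.105, 0.353, 1.633, -0, 1.155, -0.002], TCP at [281.826, -557.855, 231.281] pointing down, gripper open.
Joint ranges: [-2.63, 2.63], [-0.92, 2.1], [0.06, 2.66], [-1.3, 4.44], [0, 2.69], [-3.02, 3.02]. Speed limits (rad/s): [2.22, 2.22, 2.79, 3.14, 3.14, 3.14].

### API

Orientations are given as [roll, pitch, yaw] about the fixed x, y, z axes, in that order (R = Rz(yaw) Ry(pitch) Rx(roll)).
In Python, from rig import monitor, imaging, r gives the robot as it stands.
- The arm moves only by the tool drive_tool, never from a script. Its argument "plan" is a list of rows, each an object of numbers: "x", "y", "z": the shift along the tool's x, y, z in units of 50 mm (1.0 is 50 mm); "ax", "ay", "az": the turn, a rotation vector about the tool's x, y, z in units of 6 degrees (1.0 is 6 degrees); "hand": the finger opening in mm, from 0 to 85.4. In form: [{"x": .., "y": .., "z": .., "ax": .., "ay": .., "az": .., "hand": ..}, ...]. A call has 1 to 8 rows; each row is the pose to reach, as a shift and turn from the pose commanded when the call began, along the tool's axes at that moment; what a row does not reach only later rows make up. A row lasts 1/10 s, in which the tool goes at most 50 mm and 8.59 degrees, less where a joint would pass 70% of its speed; a pose out of reach is approached as far as the arm can. A call with a gripper value outside its range is refused whole. The fingers move at their own pace and stop on an object; "grip_force" is the grip in N (left out, the last holds). Time passes only in rows, so rows that repeat a pose let the fingers close. It gives the time, the measured TCP pose, the force, the opening and the grip force at its end, in the units of the state.
- monitor.sense(): the state, without advancing time (a new reading comes with each control period).
- imaging.grab_frame(name): name is "side" or "top"; returns the picture (480x640x3 uint8, red, green, blue); there is no depth.
- imaging.camera_info(name): a dict with "mtx" (3x3 intrinsics, pixels), "R" (3x3) and "t" (3): a world point X has camera coordinates R X + t. Camera axes: x right, y down, z forward; pixel columns grow to the right and rows downward; lengths in mm; the calibration is good to about 2 mm. A picture is of the moment at which its call begins. camera_info takes no time and is no camera call.
- r.sign_off(): hands the job in; it is judged then, once.
The state is a dict: "clock": time; "qpos": joint angles; "qvel": joint speeds; "joint_efforts": joint torques, N m; "eef_pos": TCP position; "tcp_rot": TCP orientation; "contact_force": force on the tool from outside, world axes, zero at the start; "wrist_torque": the same for the moment, N m; "opening": opening from 0.0 (shut) to 1.0 (fully open); "grasp_force": force on a finger pad.
Only numpy, scipy, OpenCV 4.12 (cv2) and the standard library are available. Lean on these libraries where they do the work, as an engineer would, in place of code of your own. Each camera call takes 0.05 s, during which the arm holds its last target. There are 200 camera calls.

### The job

The pillar drill is about to be serviced: swing the black handle of its isolator, on the sloping panel, to off, so that the slot in the handle's steel tail lies squarely over the slot in the fixed steel hasp. Then take the flat steel lock-out blade from the wooden tool rack, slide it through both slots until it is fully home, and let go. Leave the other tools in the rack and the bottle and tin where they stand.

Things in the scene. Friction and masses are not known exactly. Their poses are not given: they have to be found in the camera images.
- pivot (a point): Where the handle's axis meets the face of the isolator's grey sloping panel (200 mm up the slope, 240 mm across), at its middle, 100 mm above the bench. The panel leans 32 degrees from level, facing the robot's side. Axes: z = square out of the panel (32 degrees from vertical); x = up the slope; y = level across the panel, to the left seen from its front.
- hasp (a point): Middle of the mouth of the slot in the fixed steel hasp, a block (36 mm along the slope, 46 mm across) that stands 34 mm out of the panel, its slot 60 mm to the left (+y) of the pivot. Same axes as pivot. The slot is 28 mm along y, 9 mm along x and goes square (along -z) down to the panel, 34 mm deep, with a 1.5 mm chamfer.
- handle (a joint): Isolator handle's angle (rad), 0 to 1.9, turning clockwise seen from the panel's front. At 0 (on) the lever points up the slope (+x of the panel) and its tail down the slope; at 1.571 (off) the lever points to the right (-y) and the tail's slot lies over the hasp's. It does not stop by itself there: it goes on to 1.9. It is stiff (about 0.25 N m) and stays where it is left.
- fin (a point): Centre of the handle's upright grip fin, 80 mm from the axis, turning with the handle: its x points along the lever away from the axis, z out of the panel. The fin is 36 mm long (x), 16 mm thick (y) and stands from 45 to 90 mm above the panel face (this point is at 67.5 mm), on a flat lever 22 mm wide whose top is 46 mm above the panel.
- tab (a point): Middle of the upper face (44 mm above the panel face) of the slot in the handle's flat steel tail, 60 mm from the axis on the side opposite the fin; axes as fin. The tail plate is 6 mm thick, its slot 28 mm along x and 8 mm along y, with a 1.5 mm chamfer; the plate passes 4 mm over the fixed hasp.
- lock_center (a point): Grip centre of the loose steel lock-out blade (0.15 kg), upright in a rack slot. Flat grip 14 (x) by 40 (y) by 55 mm high (z), dark padlock hole near its top; below it a flat blade 4 mm thick (x), 24 wide (y), 40 long, its last 6 mm narrowed to 16 by 3 mm. The grip's foot, 27.5 mm below this point, rests on the rack, and on the handle's tail when home. Fits either way round.
- lock_tip (a point): Middle of the blade's lower end, 67.5 mm below lock_center along its -z. Fully home it is 4 mm above the panel face.
- rack: Fixed wooden rack block, 190 mm (x) by 80 mm (y) by 60 mm high, origin at the centre of its underside; three slots 36.5 wide (y) by 6.5 mm at x = -58, 0 and 58 mm, 52 mm deep. Which tool stands in which slot varies.
- scraper_center (a point): Bystander: centre of a scraper with a round turned wooden handle, in the rack; it stands 74 mm above the rack's top, 34 mm wide.
- file_center (a point): Bystander: centre of a flat tool with a round black handle of 20 mm diameter, in the rack; it stands 58 mm above the rack's top, 30 mm wide.
- glue: Bystander: white bottle, 56 mm diameter, 190 mm tall, standing on the bench to the right of the isolator; origin at the centre of its underside.
- can: Bystander: steel tin, 76 mm diameter, 100 mm tall, standing on the bench to the left of the isolator; origin at the centre of its underside.
There are look-alikes about, which are no part of the job. Leave any yellow look-alike of the part that bears lock_center alone.

How it is judged (in metres and radians):
On the way:
1. the handle is at off, the slot in its tail over the slot in the hasp (within 0.06 rad) (value of joint handle between 1.511 and 1.631 rad), for 0.2 s.
At the end, for the whole second after the job is handed in: The handle is at off (within 0.08 rad) with the lock-out blade through both slots, its tip within 8 mm of the slot's axis and at least 24 mm below the hasp's mouth (30 mm is fully home), square to the panel within 0.25 rad, released and at rest (value of joint handle between 1.491 and 1.651 rad and x of lock_tip in the frame of hasp between -0.008 and 0.008 m and y of lock_tip in the frame of hasp between -0.008 and 0.008 m and z of lock_tip in the frame of hasp between -0.04 and -0.024 m and angle between the z axis of lock_center and the z axis of hasp, either way round below 0.25 rad); the robot touches nothing.
It fails at once if the scraper is moved more than 30 mm (distance of scraper_center from where it was at the start of the episode above 0.03 m).
It fails at once if the file is moved more than 30 mm (distance of file_center from where it was at the start of the episode above 0.03 m).
It fails at once if the bottle is moved more than 30 mm (distance of glue from where it was at the start of the episode above 0.03 m).
It fails at once if the tin is moved more than 30 mm (distance of can from where it was at the start of the episode above 0.03 m).
It also fails if it takes over 66 s, if anything falls off the work surface, if the arm or the gripper's body presses on something with over 40 N, if the wrist force passes 120 N, or if a joint passes its speed limit or range.

## Working session

There is one attempt and no reset: what is moved stays moved. The work goes in short steps, Python scripts to look and compute and a tool call to move; the robot and the scene stay as the last step left them, time stands still between calls to the robot, and variables do not carry over. Pictures are saved under pics/ and viewed, at most 12 in all, crops included, and the job is handed in when it is done.

Besides the shell and the picture viewer there is one more tool, called as name(argument=value, ...) on one line, values as JSON. drive_tool: Moves the arm, as the interface text tells. Its arguments: {"type":"object","properties":{"plan":{"type":"array","items":{"type":"object","properties":{"x":{"type":"number"},"y":{"type":"number"},"z":{"type":"number"},"ax":{"type":"number"},"ay":{"type":"number"},"az":{"type":"number"},"hand":{"type":"number"}}}},"grip_force":{"type":"number"}},"required":["plan"]}

```bash
ls; mkdir -p pics; python3 - <<'E'
from rig import monitor, imaging, r
import cv2
print(monitor.sense())
for n in ("side","top"):
    im=imaging.grab_frame(n); cv2.imwrite(f"pics/{n}0.png",im[:,:,::-1]); print(n,imaging.camera_info(n))
E
```

```text
pics
{'clock': 0.0, 'qpos': array([-1.10541141e+00,  3.53616449e-01,  1.63416220e+00, -5.54442817e-06,
        1.15519417e+00, -2.39752557e-03]), 'qvel': array([ 3.52913963e-05,  1.13466922e-03,  9.61165718e-04, -1.26406819e-04,
       -5.28595313e-05,  1.24905846e-03]), 'joint_efforts': array([ 1.03979779e-03, -6.05249262e+01, -3.42070019e+01, -9.17054354e-05,
        9.27429210e-03, -3.37292168e-07]), 'eef_pos': array([ 281.59796281, -557.41965794,  230.56947144]), 'tcp_rot': array([-3.14021248e+00,  1.76036220e-06,  4.67784688e-01]), 'contact_force': array([-0.27448796,  0.12483199,  0.8618715 ]), 'wrist_torque': array([ 0.00309357, -0.06984629,  0.0307811 ]), 'grasp_force': 0.0, 'opening': 0.9972004688697884}
side {'mtx': array([[569.00426824,   0.        , 313.06547734],
       [  0.        , 569.00426824, 245.27977888],
       [  0.        ,   0.        ,   1.        ]]), 'R': array([[ 0.91234969, -0.40939356, -0.00386767],
       [-0.20221751, -0.44239534, -0.87372447],
       [ 0.35598613,  0.79792436, -0.48640579]]), 't': array([-499.65844034,  243.14619554,  996.77973371])}
top {'mtx': array([[516.67754309,   0.        , 316.95660805],
       [  0.        , 516.67754309, 247.06049154],
       [  0.        ,   0.        ,   1.        ]]), 'R': array([[-0.01935307, -0.99972234, -0.01344263],
       [-0.98775129,  0.0212    , -0.15458959],
       [ 0.15483165,  0.01028619, -0.98788732]]), 't': array([   2.27029188,  559.94514305, 1293.02676024])}
```

View pics/side0.png

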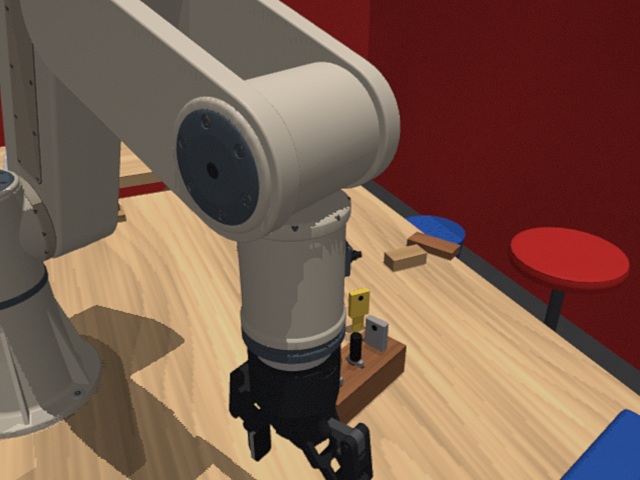

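View pics/top0.png

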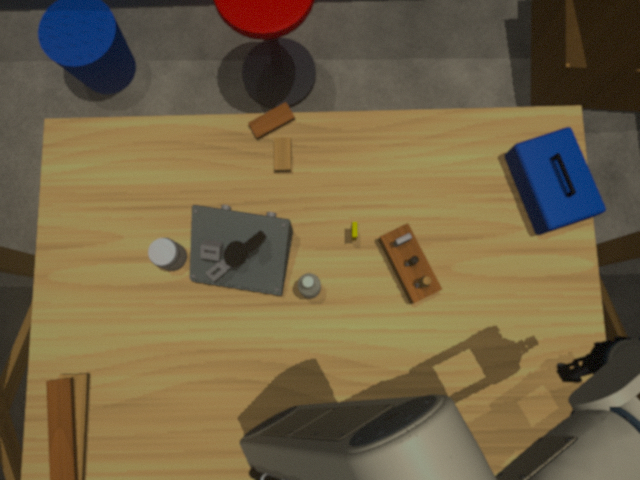

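Side view: the arm hides the isolator, and the rack is at about (370,370), with a grey grip with a hole at (376,332) and a yellow look-alike at (358,305). Top view:
- **Isolator:** panel around (240,250), hub (236,254), fin (255,243), tail slot (218,270), hasp (210,252).
- **Rack tools:** grey blade (402,240), black file (411,262), scraper (424,281).
- **Other objects:** yellow look-alike (354,230), bottle (309,286), tin (166,254).

Candidates for the blade are the grey (402,240), the yellow (354,230, excluded) and the file (411,262, round and black). I choose the grey one and will check it in a crop.

```bash
python3 - <<'E'
import cv2, numpy as np
a=cv2.imread("pics/top0.png"); 
c1=cv2.resize(a[195:305,180:300],None,fx=5,fy=5,interpolation=cv2.INTER_CUBIC)
c2=cv2.resize(a[215:311,370:446],None,fx=5,fy=5,interpolation=cv2.INTER_CUBIC)
c=np.zeros((600,800,3),np.uint8)
cv2.imwrite("pics/c1.png",c1); cv2.imwrite("pics/c2.png",c2)
E
```

```text
(no output)
```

View pics/c1.png

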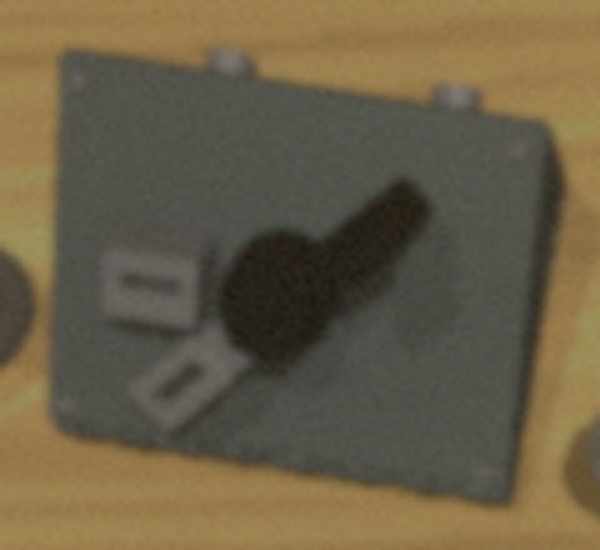

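View pics/c2.png

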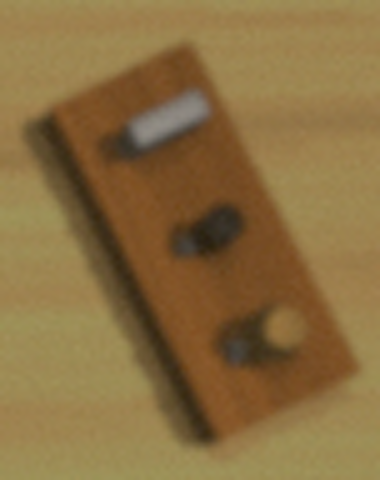

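The isolator crop shows the hasp slot at crop (152,284), the tail slot at (182,376), and the panel corners at (62,50), (548,122), (512,503), (50,435). The rack crop confirms that the far-slot tool is the flat grey grip with a light top at (170,117). The round black one and the round wooden one are the file and the scraper.

```bash
cat > h.py <<'E'
import numpy as np
from scipy.optimize import least_squares
from scipy.spatial.transform import Rotation as Ro
from rig import monitor, imaging, r
def proj(n,P):
    c=imaging.camera_info(n); q=np.atleast_2d(P)@c["R"].T+c["t"]; p=q@c["mtx"].T; return p[:,:2]/p[:,2:]
def ray(n,uv):
    c=imaging.camera_info(n); d=c["R"].T@np.linalg.solve(c["mtx"],[*uv,1.]); return -c["R"].T@c["t"], d/np.linalg.norm(d)
def onplane(n,uv,p0,nrm):
    o,d=ray(n,uv); return o+d*(np.dot(np.subtract(p0,o),nrm)/np.dot(d,nrm))
def panelR(yaw):  # x up the slope (away), y left, z out of the panel
    return (Ro.from_euler('z',yaw)*Ro.from_euler('y',-32,degrees=True)).as_matrix()
def cr(p,ox,oy): return (np.array(p,float)+.5)/5-.5+[ox,oy]
E
python3 - <<'E'
from h import *
uv=cr([(62,50),(548,122),(512,503),(50,435),(152,284)],180,195)
L=np.array([[100,120,0],[100,-120,0],[-100,-120,0],[-100,120,0],[0,60,34.]])
f=lambda q:(proj("top",L@panelR(q[2]).T+[q[0],q[1],100])-uv).ravel()
s=least_squares(f,[500,150,0.]); print("panel",s.x,s.fun.reshape(-1,2).round(2))
R=panelR(s.x[2]);p=np.array([s.x[0],s.x[1],100])
t=(onplane("top",cr((182,376),180,195),p+44*R[:,2],R[:,2])-p)@R; print("tab",t,"angle",np.arctan2(t[1],-t[0]))
fn=(onplane("top",cr((405,200),180,195),p+90*R[:,2],R[:,2])-p)@R; print("fin end",fn)
uv2=cr([(190,42),(358,370),(212,440),(52,110)],370,215)
M=np.array([[95,-40],[-95,-40],[-95,40],[95,40.]])
def P(q): 
    c,s_=np.cos(q[2]),np.sin(q[2]); return np.c_[M@np.array([[c,s_],[-s_,c]])+q[:2],np.full(4,60)]
s2=least_squares(lambda q:(proj("top",P(q))-uv2).ravel(),[500,-200,.5]); print("rack",s2.x,s2.fun.reshape(-1,2).round(2))
c,s_=np.cos(s2.x[2]),np.sin(s2.x[2]); print("slot", s2.x[:2]+58*np.array([c,s_]))
print("lock top",onplane("top",cr((170,117),370,215),[0,0,115],[0,0,1.]), onplane("top",cr((130,132),370,215),[0,0,115],[0,0,1.]),onplane("top",cr((210,103),370,215),[0,0,115],[0,0,1.]))
for n,u,h in(("glue",(309,283),190),("can",(161,250),100)): print(n,onplane("top",u,[0,0,h],[0,0,1.]))
E
```

```text
panel [ 5.45780029e+02  1.86395543e+02 -1.69398702e-01] [[-0.6   1.31]
 [ 0.44  1.22]
 [-0.11 -1.85]
 [-0.04 -2.19]
 [ 0.3   1.34]]
tab [-38.44421569  41.5146579   44.        ] angle 0.8237795738131689
fin end [ 90.01441132 -67.60383325  90.        ]
rack [ 5.13064893e+02 -2.44660897e+02  4.17893041e-01] [[-0.24 -0.5 ]
 [ 0.09  0.96]
 [ 0.78  0.51]
 [-0.66 -1.04]]
slot [ 566.07376365 -221.1224258 ]
lock top [ 566.57261356 -222.41012525  115.        ] [ 559.55315043 -202.54998535  115.        ] [ 573.10458178 -242.27432797  115.        ]
glue [454.54486205   9.02864859 190.        ]
can [551.95346985 377.79251088 100.        ]
```

```bash
cat >> h.py <<'E'
def toolR(R,a):
    "tool on the fin at handle angle a: z into the panel, y (closing) across the lever"
    lev=R@[np.cos(a),-np.sin(a),0]; z=-R[:,2]; x=-np.cross(z,lev); y=np.cross(z,x)
    # choose x so that y = +-across lever
    y=np.cross(R[:,2],lev); y=y if y[0]>=0 else -y
    return np.c_[np.cross(y,z),y,z]
def rel(Rt,pt):
    s=monitor.sense(); R0=Ro.from_euler('xyz',s["tcp_rot"]).as_matrix()
    d=R0.T@(np.array(pt)-s["eef_pos"])/50; w=np.degrees(Ro.from_matrix(R0.T@Rt).as_rotvec())/6
    print("shift",d.round(3),"turn",w.round(3),"t",s["clock"]); return d,w
E
python3 - <<'E'
from h import *
R=panelR(-.169); T=toolR(R,.75); print(T)
rel(T,[360,120,420])
E
```

```text
[[-0.49701789  0.6928947   0.52236975]
 [ 0.77629504  0.62403665 -0.08913066]
 [-0.38773603  0.36121351 -0.8480481 ]]
shift [  7.509 -11.392  -3.773] turn [ -6.065   0.333 -16.271] t 0.1
```

drive_tool(plan=[{"x":7.5,"y":-11.4,"z":-3.8,"ax":-6.1,"ay":0.3,"az":-16.3,"hand":50},{"x":7.5,"y":-11.4,"z":-3.8,"ax":-6.1,"ay":0.3,"az":-16.3,"hand":50},{"x":7.5,"y":-11.4,"z":-3.8,"ax":-6.1,"ay":0.3,"az":-16.3,"hand":50},{"x":7.5,"y":-11.4,"z":-3.8,"ax":-6.1,"ay":0.3,"az":-16.3,"hand":50},{"x":7.5,"y":-11.4,"z":-3.8,"ax":-6.1,"ay":0.3,"az":-16.3,"hand":50},{"x":7.5,"y":-11.4,"z":-3.8,"ax":-6.1,"ay":0.3,"az":-16.3,"hand":50},{"x":7.5,"y":-11.4,"z":-3.8,"ax":-6.1,"ay":0.3,"az":-16.3,"hand":50},{"x":7.5,"y":-11.4,"z":-3.8,"ax":-6.1,"ay":0.3,"az":-16.3,"hand":50}])

```text
clock: 0.9
eef_pos: [325.0, -173.4, 338.8]
tcp_rot: [2.789, 0.196, 1.577]
contact_force: [1.5, 0.7, 1.1]
opening: 0.589
grasp_force: 0.0
```

```bash
python3 - <<'E'
from h import *
rel(toolR(panelR(-.169),.75),[360,120,420])
E
```

```text
shift [ 5.435  1.632 -2.312] turn [-2.047  0.152 -5.489] t 0.9
```

drive_tool(plan=[{"x":5.4,"y":1.6,"z":-2.3,"ax":-2.0,"ay":0.2,"az":-5.5,"hand":50},{"x":5.4,"y":1.6,"z":-2.3,"ax":-2.0,"ay":0.2,"az":-5.5,"hand":50},{"x":5.4,"y":1.6,"z":-2.3,"ax":-2.0,"ay":0.2,"az":-5.5,"hand":50},{"x":5.4,"y":1.6,"z":-2.3,"ax":-2.0,"ay":0.2,"az":-5.5,"hand":50},{"x":5.4,"y":1.6,"z":-2.3,"ax":-2.0,"ay":0.2,"az":-5.5,"hand":50},{"x":5.4,"y":1.6,"z":-2.3,"ax":-2.0,"ay":0.2,"az":-5.5,"hand":50},{"x":5.4,"y":1.6,"z":-2.3,"ax":-2.0,"ay":0.2,"az":-5.5,"hand":50},{"x":5.4,"y":1.6,"z":-2.3,"ax":-2.0,"ay":0.2,"az":-5.5,"hand":50}])

```text
clock: 1.7
eef_pos: [360.6, 118.9, 420.2]
tcp_rot: [2.742, 0.391, 2.142]
contact_force: [1.1, -0.5, 0.6]
opening: 0.586
grasp_force: 0.0
```

```bash
python3 - <<'E'
from h import *
import cv2
s=monitor.sense(); print(s["eef_pos"],s["qpos"])
R=panelR(-.169); c=proj("side",[549,186,100])[0]; print(c, proj("side",[566.5,-222,115]))
im=imaging.grab_frame("side")[:,:,::-1]; cv2.imwrite("pics/side1.png",im)
# canvas: isolator x5 crop
x0,y0=int(c[0])-65,int(c[1])-70; print(x0,y0)
cv2.imwrite("pics/c3.png",cv2.resize(im[y0:y0+120,x0:x0+150],None,fx=5,fy=5,interpolation=cv2.INTER_CUBIC))
E
```

```text
[360.56839122 118.90807471 420.23571561] [ 0.67247732 -0.46319563  2.09814372 -0.43875269  1.15346583  0.12949217]
[279.89717774 228.75156978] [[376.5032592  319.73679538]]
214 158
```

View pics/c3.png

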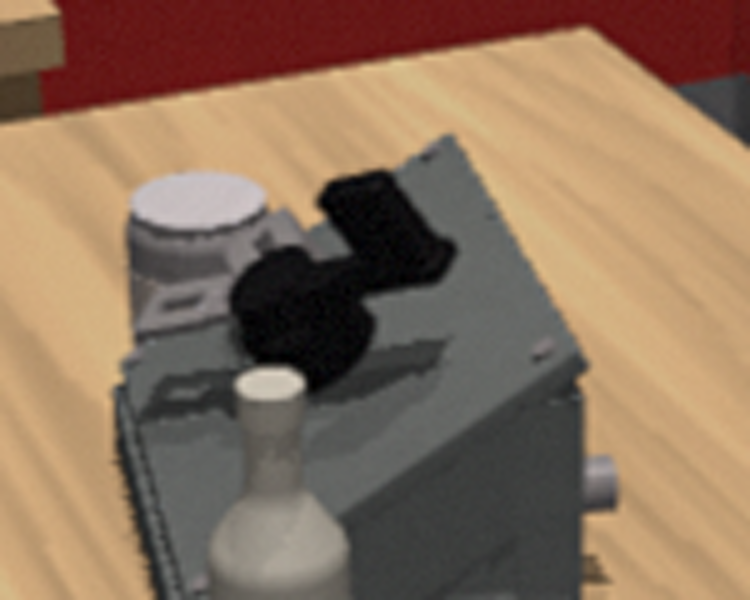

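Side crop: the view is clear. The tail slot is at crop (185,300), the upper panel corners at (588,365) and (450,137), the fin top around (355,185), and the bottle neck does not hide the tail. Next, a joint fit over both views.

```bash
python3 - <<'E'
from h import *
ut=cr([(62,50),(548,122),(152,284),(182,376)],180,195)
us=cr([(588,365),(450,137),(185,300),(265,240)],214,158)
def pts(q):
    a=q[3]; tab=[-60*np.cos(a),60*np.sin(a),44]; h=[0,60,34]
    W=lambda L:np.array(L,float)@panelR(q[2]).T+[q[0],q[1],100]
    return W([[100,120,0],[100,-120,0],h,tab]),W([[100,-120,0],[100,120,0],tab,h])
def f(q):
    A,B=pts(q); return np.r_[proj("top",A)-ut,proj("side",B)-us].ravel()
s=least_squares(f,[549,186,-.17,.75],loss="soft_l1"); print(s.x,f(s.x).reshape(-1,2).round(2))
R=panelR(s.x[2]);p=np.array([*s.x[:2],100]);a=s.x[3]
for h,l in((90,98),(90,62)): 
  P=p+R@[l*np.cos(a),-l*np.sin(a),h]; print((proj("top",P)-[180,195])*5,(proj("side",P)-[214,158])*5)
E
```

```text
[ 5.49027853e+02  1.85939499e+02 -1.71309256e-01  7.84412052e-01] [[-0.3  -0.09]
 [ 0.67 -0.01]
 [ 0.5  -0.04]
 [-0.26  0.05]
 [-0.61 -3.54]
 [ 0.   -1.61]
 [ 0.12  0.26]
 [ 0.21  1.59]]
[[404.03079658 233.72956209]] [[380.25593395 183.09087432]]
[[344.83800388 276.56637456]] [[318.26801596 193.96062166]]
```

```bash
cat >> h.py <<'E'
PV=np.array([549,186,100.]); PR=panelR(-.171)
def fin(a,h,l=80): return PV+PR@[l*np.cos(a),-l*np.sin(a),h]
E
python3 - <<'E'
from h import *
rel(toolR(PR,.785),fin(.785,135)); rel(toolR(PR,.785),fin(.785,55)); print(fin(.785,135))
E
```

```text
shift [-0.006  1.041  4.587] turn [-0.004 -0.092  0.332] t 1.75
shift [-0.021  1.041  6.187] turn [-0.004 -0.092  0.332] t 1.75
[516.17396081 134.28567329 244.47518667]
```

drive_tool(plan=[{"y":1.0,"z":1.0,"az":0.3,"hand":42},{"y":1.0,"z":3.0,"az":0.3,"hand":42},{"y":1.04,"z":4.6,"az":0.33,"hand":42},{"y":1.04,"z":4.6,"az":0.33,"hand":42},{"y":1.04,"z":4.6,"az":0.33,"hand":42},{"y":1.04,"z":4.6,"az":0.33,"hand":42},{"y":1.04,"z":4.6,"az":0.33,"hand":42}])

```text
invalid input
```

```bash
python3 - <<'E'
from h import *
import cv2
rel(toolR(PR,.785),fin(.785,55))
im=imaging.grab_frame("side")[:,:,::-1]
cv2.imwrite("pics/c4.png",cv2.resize(im[138:258,204:364],None,fx=5,fy=5,interpolation=cv2.INTER_CUBIC))
E
```

```text
shift [-0.021  1.041  6.187] turn [-0.004 -0.092  0.332] t 1.75
```

View pics/c4.png

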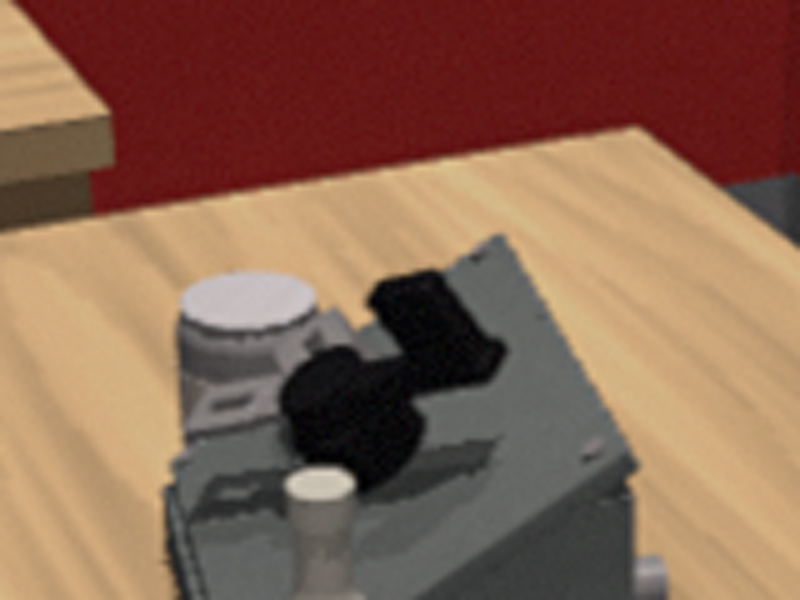

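The picture is unchanged because the call was refused: every row needs all its fields.

drive_tool(plan=[{"x":0,"y":1.0,"z":1.0,"ax":0,"ay":-0.1,"az":0.3,"hand":42},{"x":0,"y":1.04,"z":3.0,"ax":0,"ay":-0.1,"az":0.33,"hand":42},{"x":0,"y":1.04,"z":4.6,"ax":0,"ay":-0.1,"az":0.33,"hand":42},{"x":0,"y":1.04,"z":4.6,"ax":0,"ay":-0.1,"az":0.33,"hand":42},{"x":0,"y":1.04,"z":4.6,"ax":0,"ay":-0.1,"az":0.33,"hand":42},{"x":0,"y":1.04,"z":4.6,"ax":0,"ay":-0.1,"az":0.33,"hand":42},{"x":0,"y":1.04,"z":4.6,"ax":0,"ay":-0.1,"az":0.33,"hand":42},{"x":0,"y":1.04,"z":4.6,"ax":0,"ay":-0.1,"az":0.33,"hand":42}])

```text
clock: 2.6
eef_pos: [515.6, 127.9, 243.3]
tcp_rot: [2.727, 0.387, 2.099]
contact_force: [1.0, 0.7, -0.3]
opening: 0.493
grasp_force: 0.0
```

```bash
python3 - <<'E'
from h import *
import cv2
rel(toolR(PR,.785),fin(.785,55))
im=imaging.grab_frame("side")[:,:,::-1]
cv2.imwrite("pics/c5.png",cv2.resize(im[118:258,204:364],None,fx=4,fy=4,interpolation=cv2.INTER_CUBIC))
E
```

```text
shift [0.095 0.098 1.575] turn [-0.032  0.038 -0.026] t 2.6
```

View pics/c5.png

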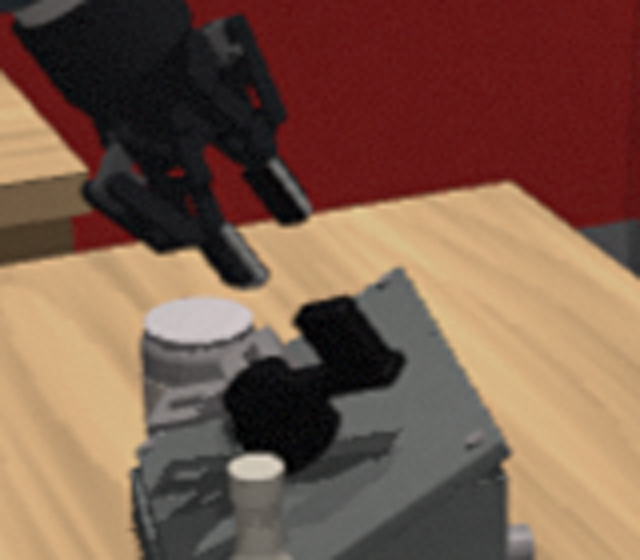

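The gripper is lined up along the fin's axis: fingertips at crop (245,280) and (305,215), fin top at (328,305). Now descending.

drive_tool(plan=[{"x":0.1,"y":0.1,"z":0.4,"ax":0,"ay":0,"az":0,"hand":42},{"x":0.1,"y":0.1,"z":0.8,"ax":0,"ay":0,"az":0,"hand":42},{"x":0.1,"y":0.1,"z":1.2,"ax":0,"ay":0,"az":0,"hand":42},{"x":0.1,"y":0.1,"z":1.58,"ax":0,"ay":0,"az":0,"hand":42},{"x":0.1,"y":0.1,"z":1.58,"ax":0,"ay":0,"az":0,"hand":42},{"x":0.1,"y":0.1,"z":1.58,"ax":0,"ay":0,"az":0,"hand":42}])

```text
clock: 3.25
eef_pos: [557.9, 128.0, 176.4]
tcp_rot: [2.727, 0.387, 2.1]
contact_force: [0.4, -0.4, 0.7]
opening: 0.489
grasp_force: 0.0
```

```bash
python3 - <<'E'
from h import *
rel(toolR(PR,.785),fin(.785,55))
E
```

```text
shift [-0.017 -0.009 -0.002] turn [-0.03   0.036 -0.018] t 3.25
```

Close, no contact so far.

drive_tool(plan=[{"x":0,"y":0,"z":0,"ax":0,"ay":0,"az":0,"hand":8},{"x":0,"y":0,"z":0,"ax":0,"ay":0,"az":0,"hand":8},{"x":0,"y":0,"z":0,"ax":0,"ay":0,"az":0,"hand":8},{"x":0,"y":0,"z":0,"ax":0,"ay":0,"az":0,"hand":8},{"x":0,"y":0,"z":0,"ax":0,"ay":0,"az":0,"hand":8},{"x":0,"y":0,"z":0,"ax":0,"ay":0,"az":0,"hand":8}], grip_force=40)

```text
clock: 3.85
eef_pos: [558.0, 128.0, 176.4]
tcp_rot: [2.727, 0.388, 2.101]
contact_force: [-8.1, 1.0, 11.3]
opening: 0.187
grasp_force: 38.5
```

```bash
python3 - <<'E'
from h import *
for a in (.785+.785*np.arange(1,9)/8): rel(toolR(PR,a),fin(a,55))
E
```

```text
shift [-0.009 -0.167 -0.002] turn [-0.024  0.04   0.927] t 3.85
shift [ 0.014 -0.322 -0.001] turn [-0.022  0.042  1.864] t 3.85
shift [ 0.052 -0.474 -0.001] turn [-0.02   0.043  2.801] t 3.85
shift [ 0.105 -0.622 -0.001] turn [-0.018  0.044  3.738] t 3.85
shift [ 0.171 -0.764 -0.001] turn [-0.016  0.045  4.675] t 3.85
shift [ 0.252 -0.899 -0.001] turn [-0.014  0.046  5.612] t 3.85
shift [ 3.450e-01 -1.025e+00 -1.000e-03] turn [-0.011  0.047  6.549] t 3.85
shift [ 4.510e-01 -1.141e+00 -1.000e-03] turn [-0.009  0.047  7.486] t 3.85
```

drive_tool(plan=[{"x":-0.01,"y":-0.17,"z":-0.02,"ax":0,"ay":0,"az":0.94,"hand":8},{"x":0.01,"y":-0.32,"z":-0.02,"ax":0,"ay":0,"az":1.87,"hand":8},{"x":0.05,"y":-0.47,"z":-0.02,"ax":0,"ay":0,"az":2.8,"hand":8},{"x":0.1,"y":-0.62,"z":-0.02,"ax":0,"ay":0,"az":3.74,"hand":8},{"x":0.17,"y":-0.76,"z":-0.02,"ax":0,"ay":0,"az":4.68,"hand":8},{"x":0.25,"y":-0.9,"z":-0.02,"ax":0,"ay":0,"az":5.6,"hand":8},{"x":0.34,"y":-1.02,"z":-0.02,"ax":0,"ay":0,"az":6.55,"hand":8},{"x":0.45,"y":-1.14,"z":-0.02,"ax":0,"ay":0,"az":7.5,"hand":8}])

```text
clock: 4.65
eef_pos: [505.1, 111.8, 145.9]
tcp_rot: [2.584, 0.003, 1.393]
contact_force: [-1.0, 0.2, -5.1]
opening: 0.184
grasp_force: 44.0
```

```bash
python3 - <<'E'
from h import *
rel(toolR(PR,1.571),fin(1.571,55))
E
```

```text
shift [0.012 0.033 0.003] turn [-0.013  0.057 -0.037] t 4.65
```

drive_tool(plan=[{"x":0,"y":0,"z":0,"ax":0,"ay":0,"az":0,"hand":8},{"x":0,"y":0,"z":0,"ax":0,"ay":0,"az":0,"hand":8},{"x":0,"y":0,"z":0,"ax":0,"ay":0,"az":0,"hand":8}])

```text
clock: 4.95
eef_pos: [505.3, 111.7, 145.9]
tcp_rot: [2.585, 0.007, 1.399]
contact_force: [-9.6, 1.0, 2.5]
opening: 0.184
grasp_force: 43.4
```

```bash
python3 - <<'E'
from h import *
import cv2
rel(toolR(PR,1.571),fin(1.571,55))
im=imaging.grab_frame("side")[:,:,::-1]
cv2.imwrite("pics/c6.png",cv2.resize(im[138:258,204:354],None,fx=5,fy=5,interpolation=cv2.INTER_CUBIC))
im=imaging.grab_frame("top")[:,:,::-1]
cv2.imwrite("pics/c7.png",cv2.resize(im[195:305,180:300],None,fx=5,fy=5,interpolation=cv2.INTER_CUBIC))
for n,o in(("top",(180,195)),("side",(204,138))): print((proj(n,[PV+PR@[0,60,44],PV+PR@[0,60,34]])+.5-o)*5-.5)
E
```

```text
shift [0.012 0.029 0.001] turn [-0.018  0.059  0.027] t 4.95
[[148.52333055 292.09240137]
 [154.35491581 283.8976939 ]]
[[303.85226902 332.59191859]
 [315.91324234 347.90976833]]
```

View pics/c7.png

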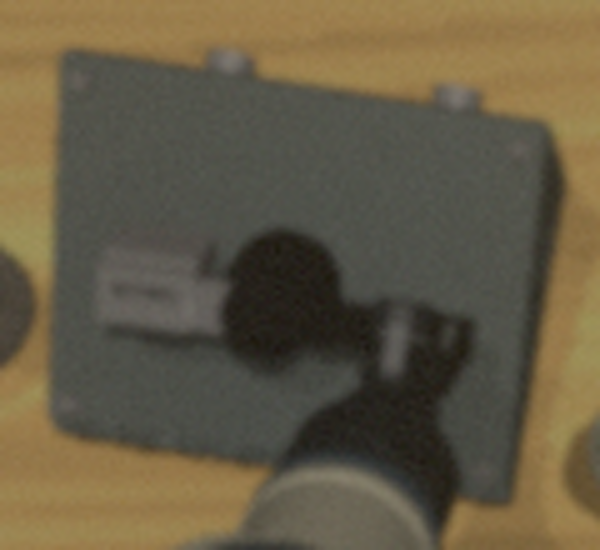

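The tail slot appears at crop (147,293), right on the prediction (148.5,292), so the handle is at off. Release and withdraw.

drive_tool(plan=[{"x":0,"y":0,"z":0,"ax":0,"ay":0,"az":0,"hand":40},{"x":0,"y":0,"z":0,"ax":0,"ay":0,"az":0,"hand":40},{"x":0,"y":0,"z":0,"ax":0,"ay":0,"az":0,"hand":40},{"x":0,"y":0,"z":-0.4,"ax":0,"ay":0,"az":0,"hand":40},{"x":0,"y":0,"z":-1.2,"ax":0,"ay":0,"az":0,"hand":40},{"x":0,"y":0,"z":-2.2,"ax":0,"ay":0,"az":0,"hand":40},{"x":0,"y":0,"z":-3.2,"ax":0,"ay":0,"az":0,"hand":40},{"x":0,"y":0,"z":-4.0,"ax":0,"ay":0,"az":0,"hand":40}])

```text
clock: 5.85
eef_pos: [401.0, 131.4, 318.4]
tcp_rot: [2.583, 0.002, 1.397]
contact_force: [1.3, -0.1, -0.2]
opening: 0.467
grasp_force: 0.0
```

```bash
cat >> h.py <<'E'
LK=np.array([566.3,-221.8]); yr=.418
def rackT(): 
    y=np.array([np.cos(yr),np.sin(yr),0]); z=np.array([0,0,-1.]); return np.c_[np.cross(y,z),y,z]
E
python3 - <<'E'
from h import *
import cv2
print(monitor.sense()["qpos"]); rel(rackT(),[*LK,300]); rel(rackT(),[*LK,180])
a=imaging.grab_frame("top"); 
g=a[195:305,180:300].mean(2)
# dark slot centroid on the tail
w=g[50:64,20:40]; print(w.round().astype(int))
b=imaging.grab_frame("side")
cv2.imwrite("pics/c8.png",cv2.resize(np.hstack([b[278:378,320:400],b[178:278,234:314]]),None,fx=5,fy=5,interpolation=cv2.INTER_CUBIC)[:,:,::-1])
print(proj("side",[[*LK,115],[*LK,60],PV+PR@[0,60,44]]),proj("top",[[*LK,115],PV+PR@[0,60,44]]))
E
```

```text
[ 0.62853228 -0.29743722  2.22644107 -0.52105775  0.8752641   1.07229035]
shift [-6.383  3.598  2.696] turn [ 5.166  1.597 -5.499] t 5.85
shift [-6.378  2.327  4.732] turn [ 5.166  1.597 -5.499] t 5.85
[[ 83  87  93  94  92  92  88  85  87  87  84  83  85  83  81  81  80  81
   81  78]
 [ 82  91  91  94  94  93  94  96  93  93  89  89  89  91  89  86  87  86
   83  78]
 [ 89  89  90  92  90  90  88  91  96  89  90  93  94  93  93  91  91  93
   87  78]
 [ 90  93  96  91  92  92  92  92  89  89  93  89  90  90  91  91  95  94
   88  80]
 [ 95  97  93  97  94  94  93  97  94  94  93  92  90  93  91  89  91  90
   87  77]
 [ 94  98  96  95  96  94  95  96  95  96  94  97  93  97  94  95  94  93
   86  79]
 [ 94  94  91  86  88  90  89  92  95  93  94  94  97  96  96  98  97  95
   96  87]
 [ 96  92  86  78  81  82  83  84  88  84  84  88  86  90  90  95 100 101
   99  96]
 [ 96  95  87  79  77  86  83  85  80  77  75  78  78  82  87  94  98 101
   98  94]
 [ 95  96  94  90  87  88  93  87  88  83  80  80  80  80  84  90  98 101
   99  96]
 [ 96 100  95  97  97  95  96  97  98  91  90  90  89  87  88  96  99 103
  100  97]
 [ 93  96  98  98  97  99  97  95  97  95  95  96  95  92  96  94 101 101
  101  96]
 [ 94  96 100  99  97 100  96  97  98  99 100  97  99  96  98 100  98  99
   98  94]
 [ 93  94  92  98  92  95  94  96  98  97 100 101  99  98  98  97  99  99
   98  98]]
[[376.34165449 319.70166852]
 [374.75757083 345.25315072]
 [264.3704538  204.11838372]] [[403.35545034 238.11502473]
 [209.30466611 253.01848027]]
```

View pics/c8.png

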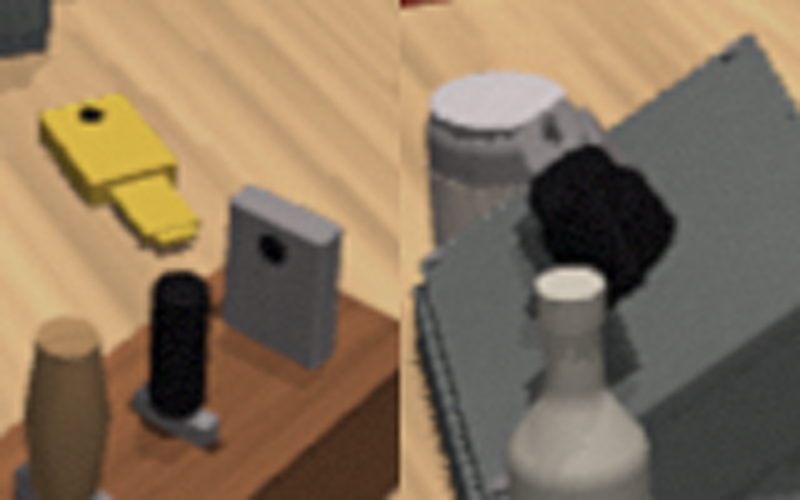

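The two-view check agrees: grip top at side (377,321) against the predicted (376.3,319.7). The yellow look-alike lies flat, away from the job. Now to above the rack.

drive_tool(plan=[{"x":-6.38,"y":3.6,"z":2.7,"ax":5.17,"ay":1.6,"az":-5.5,"hand":40},{"x":-6.38,"y":3.6,"z":2.7,"ax":5.17,"ay":1.6,"az":-5.5,"hand":40},{"x":-6.38,"y":3.6,"z":2.7,"ax":5.17,"ay":1.6,"az":-5.5,"hand":40},{"x":-6.38,"y":3.6,"z":2.7,"ax":5.17,"ay":1.6,"az":-5.5,"hand":40},{"x":-6.38,"y":3.6,"z":2.7,"ax":5.17,"ay":1.6,"az":-5.5,"hand":40},{"x":-6.38,"y":3.6,"z":2.7,"ax":5.17,"ay":1.6,"az":-5.5,"hand":40},{"x":-6.38,"y":3.6,"z":2.7,"ax":5.17,"ay":1.6,"az":-5.5,"hand":40},{"x":-6.38,"y":3.6,"z":2.7,"ax":5.17,"ay":1.6,"az":-5.5,"hand":40}])

```text
clock: 6.75
eef_pos: [516.7, -115.7, 301.4]
tcp_rot: [-3.138, -0.002, 1.992]
contact_force: [0.3, -0.2, 0.6]
opening: 0.466
grasp_force: 0.0
```

```bash
python3 - <<'E'
from h import *
rel(rackT(),[*LK,180])
E
```

```text
shift [-2.347  0.047  2.425] turn [-0.037 -0.016  0.032] t 6.75
```

drive_tool(plan=[{"x":-1.0,"y":0.05,"z":0.8,"ax":0,"ay":0,"az":0,"hand":40},{"x":-2.0,"y":0.05,"z":1.6,"ax":0,"ay":0,"az":0,"hand":40},{"x":-2.35,"y":0.05,"z":2.4,"ax":0,"ay":0,"az":0,"hand":40},{"x":-2.35,"y":0.05,"z":2.4,"ax":0,"ay":0,"az":0,"hand":40},{"x":-2.35,"y":0.05,"z":2.4,"ax":0,"ay":0,"az":0,"hand":40},{"x":-2.35,"y":0.05,"z":2.4,"ax":0,"ay":0,"az":0,"hand":40}])

```text
clock: 7.35
eef_pos: [565.6, -219.1, 182.4]
tcp_rot: [-3.14, 0.0, 1.988]
contact_force: [0.6, -0.8, 0.6]
opening: 0.467
grasp_force: 0.0
```

```bash
python3 - <<'E'
from h import *
rel(rackT(),[*LK,75])
E
```

```text
shift [-0.054 -0.004  2.148] turn [-0.02   0.003 -0.007] t 7.35
```

drive_tool(plan=[{"x":-0.04,"y":0,"z":0.5,"ax":0,"ay":0,"az":0,"hand":40},{"x":-0.04,"y":0,"z":1.0,"ax":0,"ay":0,"az":0,"hand":40},{"x":-0.04,"y":0,"z":1.5,"ax":0,"ay":0,"az":0,"hand":40},{"x":-0.04,"y":0,"z":1.9,"ax":0,"ay":0,"az":0,"hand":40},{"x":-0.04,"y":0,"z":2.14,"ax":0,"ay":0,"az":0,"hand":40},{"x":-0.04,"y":0,"z":2.14,"ax":0,"ay":0,"az":0,"hand":40},{"x":-0.04,"y":0,"z":2.14,"ax":0,"ay":0,"az":0,"hand":40}])

```text
clock: 8.05
eef_pos: [567.2, -221.4, 76.5]
tcp_rot: [-3.141, 0.002, 1.989]
contact_force: [-0.3, -0.5, 0.4]
opening: 0.47
grasp_force: 0.0
```

drive_tool(plan=[{"x":0,"y":0,"z":0,"ax":0,"ay":0,"az":0,"hand":6},{"x":0,"y":0,"z":0,"ax":0,"ay":0,"az":0,"hand":6},{"x":0,"y":0,"z":0,"ax":0,"ay":0,"az":0,"hand":6},{"x":0,"y":0,"z":0,"ax":0,"ay":0,"az":0,"hand":6},{"x":0,"y":0,"z":0,"ax":0,"ay":0,"az":0,"hand":6},{"x":0,"y":0,"z":0,"ax":0,"ay":0,"az":0,"hand":6}], grip_force=50)

```text
clock: 8.65
eef_pos: [567.0, -221.8, 76.2]
tcp_rot: [-3.141, 0.002, 1.988]
contact_force: [-1.0, 2.2, 7.3]
opening: 0.161
grasp_force: 50.6
```

drive_tool(plan=[{"x":0,"y":0,"z":-0.3,"ax":0,"ay":0,"az":0,"hand":6},{"x":0,"y":0,"z":-0.8,"ax":0,"ay":0,"az":0,"hand":6},{"x":0,"y":0,"z":-1.4,"ax":0,"ay":0,"az":0,"hand":6},{"x":0,"y":0,"z":-2.2,"ax":0,"ay":0,"az":0,"hand":6},{"x":0,"y":0,"z":-3.0,"ax":0,"ay":0,"az":0,"hand":6},{"x":0,"y":0,"z":-4.0,"ax":0,"ay":0,"az":0,"hand":6},{"x":0,"y":0,"z":-5.0,"ax":0,"ay":0,"az":0,"hand":6},{"x":0,"y":0,"z":-5.0,"ax":0,"ay":0,"az":0,"hand":6}])

```text
clock: 9.45
eef_pos: [569.4, -222.4, 333.9]
tcp_rot: [3.135, 0.01, 1.988]
contact_force: [0.7, -0.1, -1.0]
opening: 0.156
grasp_force: 49.6
```

```bash
cat >> h.py <<'E'
TI=toolR(PR,np.pi/2)
def ins(h,dx=0,dy=0): return PV+PR@[dx,60+dy,h+56.2]   # TCP for blade tip at height h
E
python3 - <<'E'
from h import *
print(ins(120),ins(64)); rel(TI,ins(160))
E
```

```text
[467.20011534 261.01377951 249.42607454] [496.44278001 255.96396712 201.93538116]
shift [9.912 1.689 0.925] turn [-5.085 -1.497  5.486] t 9.45
```

drive_tool(plan=[{"x":9.9,"y":1.7,"z":0.9,"ax":-5.1,"ay":-1.5,"az":5.5,"hand":6},{"x":9.9,"y":1.7,"z":0.9,"ax":-5.1,"ay":-1.5,"az":5.5,"hand":6},{"x":9.9,"y":1.7,"z":0.9,"ax":-5.1,"ay":-1.5,"az":5.5,"hand":6},{"x":9.9,"y":1.7,"z":0.9,"ax":-5.1,"ay":-1.5,"az":5.5,"hand":6},{"x":9.9,"y":1.7,"z":0.9,"ax":-5.1,"ay":-1.5,"az":5.5,"hand":6},{"x":9.9,"y":1.7,"z":0.9,"ax":-5.1,"ay":-1.5,"az":5.5,"hand":6},{"x":9.9,"y":1.7,"z":0.9,"ax":-5.1,"ay":-1.5,"az":5.5,"hand":6},{"x":9.9,"y":1.7,"z":0.9,"ax":-5.1,"ay":-1.5,"az":5.5,"hand":6}])

```text
clock: 10.25
eef_pos: [486.7, 90.6, 294.0]
tcp_rot: [2.595, -0.003, 1.397]
contact_force: [1.6, 0.9, -2.1]
opening: 0.154
grasp_force: 49.5
```

```bash
python3 - <<'E'
from h import *
rel(TI,ins(160))
E
```

```text
shift [ 3.287 -1.311 -0.537] turn [-0.109 -0.007 -0.041] t 10.25
```

drive_tool(plan=[{"x":3.3,"y":-1.3,"z":-0.5,"ax":-0.1,"ay":0,"az":0,"hand":6},{"x":3.3,"y":-1.3,"z":-0.5,"ax":-0.1,"ay":0,"az":0,"hand":6},{"x":3.3,"y":-1.3,"z":-0.5,"ax":-0.1,"ay":0,"az":0,"hand":6},{"x":3.3,"y":-1.3,"z":-0.5,"ax":-0.1,"ay":0,"az":0,"hand":6},{"x":3.3,"y":-1.3,"z":-0.5,"ax":-0.1,"ay":0,"az":0,"hand":6},{"x":3.3,"y":-1.3,"z":-0.5,"ax":-0.1,"ay":0,"az":0,"hand":6},{"x":3.3,"y":-1.3,"z":-0.5,"ax":-0.1,"ay":0,"az":0,"hand":6}])

```text
clock: 10.95
eef_pos: [448.6, 263.6, 281.9]
tcp_rot: [2.586, -0.001, 1.398]
contact_force: [0.2, -0.4, -2.2]
opening: 0.156
grasp_force: 49.5
```

```bash
python3 - <<'E'
from h import *
rel(TI,ins(70)); rel(TI,ins(56))
E
```

```text
shift [ 0.012 -0.02   1.75 ] turn [-0.028 -0.002 -0.018] t 10.95
shift [ 0.012 -0.019  2.03 ] turn [-0.028 -0.002 -0.018] t 10.95
```

Descend to 12 mm above the tail and look.

drive_tool(plan=[{"x":0.01,"y":-0.02,"z":0.6,"ax":0,"ay":0,"az":0,"hand":6},{"x":0.01,"y":-0.02,"z":1.2,"ax":0,"ay":0,"az":0,"hand":6},{"x":0.01,"y":-0.02,"z":1.8,"ax":0,"ay":0,"az":0,"hand":6},{"x":0.01,"y":-0.02,"z":2.03,"ax":0,"ay":0,"az":0,"hand":6},{"x":0.01,"y":-0.02,"z":2.03,"ax":0,"ay":0,"az":0,"hand":6},{"x":0.01,"y":-0.02,"z":2.03,"ax":0,"ay":0,"az":0,"hand":6}])

```text
clock: 11.55
eef_pos: [501.0, 255.9, 196.1]
tcp_rot: [2.585, -0.002, 1.398]
contact_force: [0.2, -0.1, -1.7]
opening: 0.156
grasp_force: 49.4
```

```bash
python3 - <<'E'
from h import *
import cv2
rel(TI,ins(56))
b=imaging.grab_frame("side")[150:250,210:290]; a=imaging.grab_frame("top")[205:305,170:250]
cv2.imwrite("pics/c9.png",cv2.resize(np.hstack([b,a]),None,fx=5,fy=5,interpolation=cv2.INTER_CUBIC)[:,:,::-1])
s=monitor.sense();tip=s["eef_pos"]+Ro.from_euler('xyz',s["tcp_rot"]).apply([0,0,56.2])
for n,o in(("side",(210,150)),("top",(170,205))): print((proj(n,[tip,PV+PR@[0,60,44]])-o)*5+2+([400,0] if n=="top" else [0,0]))
E
```

```text
shift [-0.014 -0.014  0.013] turn [-0.021 -0.008 -0.025] t 11.55
[[258.60987404 249.62845948]
 [273.85226902 272.59191859]]
[[587.37874862 251.02603229]
 [598.52333055 242.09240137]]
```

View pics/c9.png

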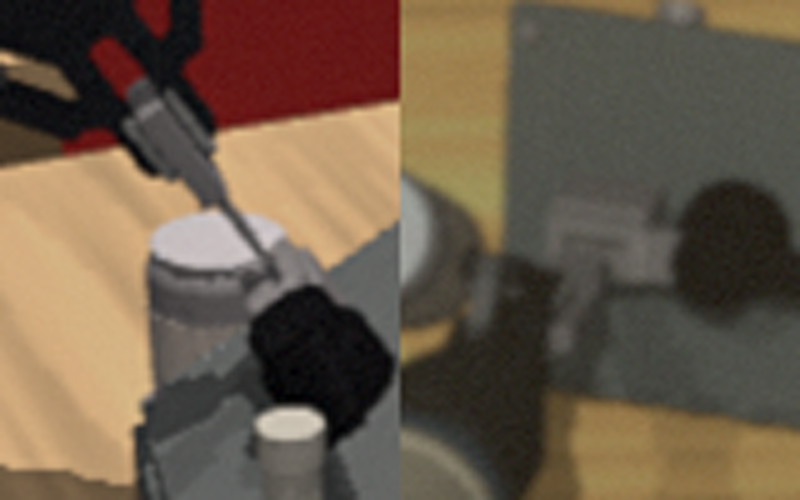

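In the left half (side view), the blade edge runs from (220,200) into the dark tail slot at (272,270). In the right half (top view), its tip is near (592,260), just short of the slot (598,242), as predicted. Now a slow insertion.

drive_tool(plan=[{"x":-0.01,"y":-0.01,"z":0.08,"ax":0,"ay":0,"az":0,"hand":6},{"x":-0.01,"y":-0.01,"z":0.16,"ax":0,"ay":0,"az":0,"hand":6},{"x":-0.01,"y":-0.01,"z":0.24,"ax":0,"ay":0,"az":0,"hand":6},{"x":-0.01,"y":-0.01,"z":0.32,"ax":0,"ay":0,"az":0,"hand":6},{"x":-0.01,"y":-0.01,"z":0.38,"ax":0,"ay":0,"az":0,"hand":6},{"x":-0.01,"y":-0.01,"z":0.38,"ax":0,"ay":0,"az":0,"hand":6}])

```text
clock: 12.25
eef_pos: [510.0, 254.1, 178.2]
tcp_rot: [2.587, -0.001, 1.399]
contact_force: [-0.4, 1.4, -2.6]
opening: 0.155
grasp_force: 49.5
```

drive_tool(plan=[{"x":0,"y":0,"z":0.06,"ax":0,"ay":0,"az":0,"hand":6},{"x":0,"y":0,"z":0.12,"ax":0,"ay":0,"az":0,"hand":6},{"x":0,"y":0,"z":0.18,"ax":0,"ay":0,"az":0,"hand":6},{"x":0,"y":0,"z":0.24,"ax":0,"ay":0,"az":0,"hand":6},{"x":0,"y":0,"z":0.24,"ax":0,"ay":0,"az":0,"hand":6}])

```text
clock: 12.75
eef_pos: [516.5, 253.1, 168.2]
tcp_rot: [2.586, -0.001, 1.399]
contact_force: [-2.1, 0.5, -4.7]
opening: 0.161
grasp_force: 49.3
```

drive_tool(plan=[{"x":0,"y":0,"z":0.08,"ax":0,"ay":0,"az":0,"hand":6},{"x":0,"y":0,"z":0.16,"ax":0,"ay":0,"az":0,"hand":6},{"x":0,"y":0,"z":0.24,"ax":0,"ay":0,"az":0,"hand":6},{"x":0,"y":0,"z":0.32,"ax":0,"ay":0,"az":0,"hand":6},{"x":0,"y":0,"z":0.38,"ax":0,"ay":0,"az":0,"hand":6},{"x":0,"y":0,"z":0.38,"ax":0,"ay":0,"az":0,"hand":6}])

```text
clock: 13.35
eef_pos: [526.5, 251.5, 152.2]
tcp_rot: [2.586, -0.002, 1.399]
contact_force: [-0.8, 0.1, -3.2]
opening: 0.159
grasp_force: 49.4
```

```bash
python3 - <<'E'
from h import *
rel(TI,ins(4)); print(monitor.sense()["contact_force"])
E
```

```text
shift [-0.014  0.011  0.034] turn [-0.027 -0.01  -0.013] t 13.35
[-0.84506826  0.13581772 -3.24525909]
```

drive_tool(plan=[{"x":0,"y":0,"z":0.02,"ax":0,"ay":0,"az":0,"hand":6},{"x":0,"y":0,"z":0.04,"ax":0,"ay":0,"az":0,"hand":6},{"x":0,"y":0,"z":0.06,"ax":0,"ay":0,"az":0,"hand":6},{"x":0,"y":0,"z":0.06,"ax":0,"ay":0,"az":0,"hand":6}])

```text
clock: 13.75
eef_pos: [527.4, 251.6, 151.9]
tcp_rot: [2.584, -0.003, 1.398]
contact_force: [-25.6, 0.1, 27.3]
opening: 0.161
grasp_force: 55.2
```

The foot is seated on the tail: contact force is along the panel normal at the expected depth. Release and withdraw.

drive_tool(plan=[{"x":0,"y":0,"z":-0.02,"ax":0,"ay":0,"az":0,"hand":6},{"x":0,"y":0,"z":-0.03,"ax":0,"ay":0,"az":0,"hand":36},{"x":0,"y":0,"z":-0.03,"ax":0,"ay":0,"az":0,"hand":36},{"x":0,"y":0,"z":-0.03,"ax":0,"ay":0,"az":0,"hand":36},{"x":0,"y":0,"z":-0.4,"ax":0,"ay":0,"az":0,"hand":36},{"x":0,"y":0,"z":-1.3,"ax":0,"ay":0,"az":0,"hand":36},{"x":0,"y":0,"z":-2.3,"ax":0,"ay":0,"az":0,"hand":36},{"x":0,"y":0,"z":-3.3,"ax":0,"ay":0,"az":0,"hand":36}])

```text
clock: 14.55
eef_pos: [441.0, 265.7, 291.3]
tcp_rot: [2.587, -0.001, 1.399]
contact_force: [1.9, 0.6, 0.5]
opening: 0.427
grasp_force: 0.0
```

```bash
python3 - <<'E'
from h import *
import cv2
b=imaging.grab_frame("side")[150:250,210:290]; a=imaging.grab_frame("top")[205:305,170:250]
cv2.imwrite("pics/c10.png",cv2.resize(np.hstack([b,a]),None,fx=5,fy=5,interpolation=cv2.INTER_CUBIC)[:,:,::-1])
top=PV+PR@[0,60,99]; foot=PV+PR@[0,60,44]
for n,o in(("side",(210,150)),("top",(170,205))): print((proj(n,[top,foot])-o)*5+2+([400,0] if n=="top" else [0,0]))
E
```

```text
[[205.75825043 186.11017976]
 [273.85226902 272.59191859]]
[[564.84522706 289.41781868]
 [598.52333055 242.09240137]]
```

View pics/c10.png

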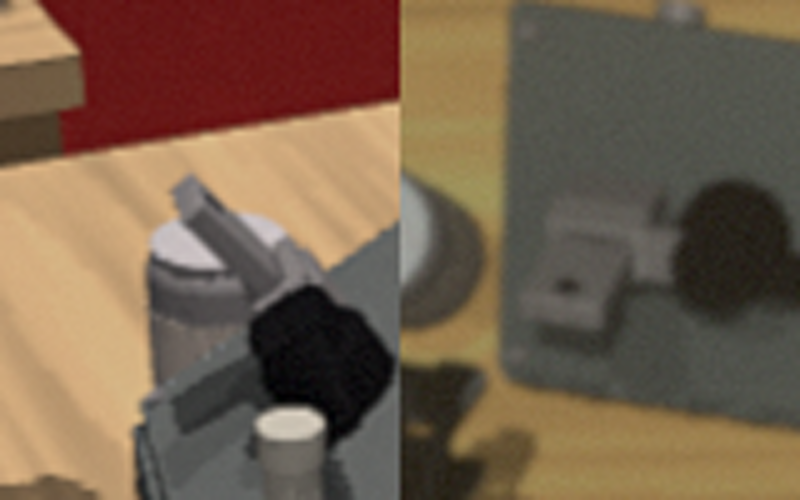

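The grip stands in the slots with its foot down on the tail: side top end (190,188) against a predicted 206,186, and top view (565,300). It leans slightly downhill within the slot play, about 0.1 rad, which is inside tolerance. Settle and hand in.

drive_tool(plan=[{"x":0,"y":0,"z":0,"ax":0,"ay":0,"az":0,"hand":36},{"x":0,"y":0,"z":0,"ax":0,"ay":0,"az":0,"hand":36},{"x":0,"y":0,"z":0,"ax":0,"ay":0,"az":0,"hand":36},{"x":0,"y":0,"z":0,"ax":0,"ay":0,"az":0,"hand":36}])

```text
clock: 15.05
eef_pos: [442.1, 265.3, 288.7]
tcp_rot: [2.587, 0.0, 1.399]
contact_force: [-0.1, -0.1, 0.4]
opening: 0.42
grasp_force: 0.0
```

```bash
python3 -c "
from rig import r
print(r.sign_off())"
```

```text
the job is handed in; nothing more can be done
None
```

The handle is at off and the lock-out blade is through both slots, seated on the tail and released; I handed the job in at about 15 s, and the hand-in returned no verdict.

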